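# Walk the embossing die block round to the fence

## Robot

A 6-joint arm with a two-finger parallel gripper is mounted at the origin on the work surface. World frame = base frame: x ahead of the robot, y to its left, z up, the work surface at z = 0. Lengths are in m, angles in rad, forces in N, time in s.
With the tool pointing down it reaches from about 0.3 to 0.85 m from the base axis. Payload 4.2 kg.
Tool frame: the origin (TCP) lies midway between the tips of the shut fingers; the grasp point (between the pads) lies r.pinch_z behind it (r.pinch_z is the distance from the TCP to the grasp point, in m); y points along the fingers, x is the direction in which the jaws open and shut, and the axes are right-handed (so a half turn about y gives the same grasp; the last joint's range is limited). The gripper opens to 91 mm and grips with 3 to 60 N. Pads are 32 mm wide; open, the fingers measure 118 mm over their backs; the gripper's body (76 mm by 178 mm) begins 60 mm behind the grasp point.
Start: joints at [-1.13, 0.32, 1.565, -0, 1.257, -0.02], TCP at [0.256, -0.515, 0.214] pointing down, gripper open.
Joint ranges: [-3.11, 3.11], [-0.84, 2.01], [0.21, 2.61], [-1.34, 4.49], [0.05, 2.63], [-2.56, 2.56]. Speed limits (rad/s): [2.57, 2.57, 3.14, 3.14, 3.14, 3.14].

## Interface

Orientations are given as [roll, pitch, yaw] about the fixed x, y, z axes, in that order (R = Rz(yaw) Ry(pitch) Rx(roll)).
In Python, from bench import r, imaging, order, nets gives the robot as it stands. Calls block until the motion is done:
- r.goto(position, orientation): joint-space move of the TCP to a pose.
- r.movel(position, ori=None, velocity=0.15, contact_N=None): straight line of the TCP; ori=None keeps the orientation; velocity is the mean speed in m/s. With contact_N (N) it stops when the force on the tool has changed by that much, and returns True; else False.
- r.move_joints(angles): joint-space move.
- r.set_gripper(opening, grip_force=None): opening from 0.0 (shut) to 1.0 (fully open); grip_force is the grip in N (None keeps the last); returns when the fingers have stopped.
- r.sleep(seconds).
- r.solve_ik(position, orientation): joint angles nearest the present ones, or None.
- imaging.capture(name): name is "scene" or "side" or "wrist"; returns (picture, depth): 384x512x3 uint8, red, green, blue; 384x512 float32, m along the optical axis (not along the pixel's ray), 0 where there is no reading.
- imaging.camera_params(name): a dict with "fx", "fy", "cx", "cy" (pixels), "rvec" (rotation vector, rad) and "tvec" (3), from world to camera coordinates, as OpenCV has them; the wrist camera has in their place "hand_eye" (4x4, takes a point from camera to tool coordinates, whose origin is the TCP and whose axes are the tool frame's). Camera axes: x right, y down, z forward; pixel columns grow to the right and rows downward; lengths in m; the calibration is good to about 2 mm. The wrist camera is an equidistant fisheye: a pixel r from the principal point sees the ray r / f radians off the axis. A picture is of the moment at which its call begins: read the wrist's pose just before it. camera_params takes no time and is no camera call.
A pose or a line that the arm cannot do raises r.MotionError and nothing moves.
- order.finish_job(): hands the job in, once; it reports no verdict.
Trained networks look in the newest picture that a camera, given by its name, has taken for a name from the list of things; names that differ only in an ending like _2 or _b are one class to them, and where a whole thing is asked for, a point or a joint stands for the part that bears it (a point fixed in the world has none). Each returns a list of dicts, best first, with "conf" (0 to 1); they miss things now and then, are a little off and sometimes report something else, mostly with a low value. They report only what shows in the picture. A call takes as long as a camera call. They do not tell look-alikes from the thing itself.
- nets.masks_of(camera, thing): "mask" (384x512 bool, what is visible of it) and "position" ([column, row] in pixels, amid what is visible of it).
Readings, each from a call of its own:
- r.read_t(): time.
- r.read_joint_positions(): joint angles.
- r.read_joint_velocities(): joint speeds.
- r.read_tau(): joint torques, N m.
- r.read_ee_pos(): TCP position.
- r.read_tool_rot(): TCP orientation.
- r.read_wrist_force(): force on the tool from outside, world axes, zero at the start.
- r.read_moment(): the same for the moment, N m.
- r.read_opening(): opening from 0.0 (shut) to 1.0 (fully open).
Only numpy, scipy, OpenCV 4.12 (cv2) and the standard library are available. Lean on these libraries where they do the work, as an engineer would, in place of code of your own. Each camera call takes 0.05 s, during which the arm holds its last target.

## Task

Push the heavy embossing die block with the fingertips, corner by corner, to turn it on the bed plate until one of its long sides (either one) faces the fence squarely while the block is still clear of the fence and its end lugs. Then push it up until that long side lies flush against the fence, between the two lugs, and leave it there. Do not lift or tip the block, and leave the stamp, hammer, tape roll and tin alone.

Things in the scene. Friction and masses are not known exactly. Their poses are not given: they have to be found in the camera images.
- die_block: Flat loose aluminium die block, 96 mm (its x) by 140 mm (its y, the long way), 26 mm high, about 0.9 kg, a 3 mm high brass shoe-sole shape on top. Both long sides are alike. Origin: centre of its underside, z up. It slides with dry friction (5 to 15 N) on the bed plate. At the start it is clear of the fence, its long sides turned 45 to 90 degrees, either way, from parallel to it.
- fence: Fixed steel bar, 230 mm long (its y), 24 mm thick, top 36 mm above the table, across the far end of the bed plate. Origin: at table height under the middle of the face to be met, which is its plane x = 0; the block comes from its -x side (the robot's). At each end a lug 15 mm wide, as high as the bar, juts 16 mm to -x; inner sides at y = -100 and +100 mm. Position and yaw vary.
- bed: The fixed dark steel bed plate that carries the fence, 320 by 380 mm and 6 mm thick (top 6 mm above the table), lying flat. Same origin and axes as the fence: the plate reaches from x = -270 to +50 mm and y = -190 to +190 mm.
- stamp: Bystander: small brass hand stamp, 28 mm across and 55 mm tall, standing on the bed plate beside one end of the fence (+y end). Origin: centre of its underside.
- hammer: Bystander: hammer lying on the table on the -y side of the bed plate, handle along its x. Origin near the middle of its underside.
- tape: Bystander: tan tape roll, 90 mm across, 25 mm high, lying on the table on the +y side of the bed plate. Origin: centre of its underside.
- tin: Bystander: open round steel tin, 70 mm across, 60 mm tall, on the table on the +y side of the bed plate. Origin: centre of its underside.
There are look-alikes about, which are no part of the job. What is meant by the die_block is not green or purple, and is the smaller of those in its own colour.

How it is judged:
By the outcome, as a careful person would: the job done as asked, in the order asked, and still so for the second after the job is handed in, with the robot touching nothing.
It also fails if it takes over 64 s, if anything falls off the work surface, if the arm or the gripper's body presses on something with over 40 N, if the wrist force passes 120 N, or if a joint passes its speed limit or range.

## Working session

There is one attempt and no reset: what is moved stays moved. The work goes in short steps, each a Python script; the robot and the scene stay as the last script left them, time stands still between calls to the robot, and variables do not carry over. Pictures are saved under pics/ and viewed, and the job is handed in when it is done.

```bash
ls; mkdir -p pics; python3 - <<'E'
from bench import r,imaging,order,nets
import cv2,numpy as np
print(r.read_t(), r.pinch_z, r.read_ee_pos(), r.read_tool_rot())
for n in ["scene","side"]:
    p,d=imaging.capture(n); cv2.imwrite(f"pics/{n}0.png",p[...,::-1]); np.savez(f"{n}0.npz",p=p,d=d)
    print(n,imaging.camera_params(n))
    for t in ["die_block","fence","bed"]:
        for m in nets.masks_of(n,t): print(t,round(m["conf"],2),m["position"],m["mask"].sum())
print(imaging.camera_params("wrist"))
E
```

```text
pics
0.0 0.0188 [ 0.25545483 -0.51456667  0.2131156 ] [-1.57079821  0.00177497 -1.10999412]
scene {'fx': 416.50867418028287, 'fy': 416.50867418028287, 'cx': 254.59899083038044, 'cy': 188.59803206694758, 'rvec': array([ 0.68003343,  2.52603644, -1.27608932]), 'tvec': array([ 0.38143515, -0.1309503 ,  1.38793391])}
die_block 0.93 [332.4, 298.0] 5912
die_block 0.85 [264.0, 138.4] 783
die_block 0.82 [385.1, 222.4] 3100
die_block 0.81 [218.4, 189.1] 1251
fence 0.8 [160.8, 202.1] 691
bed 0.61 [190.8, 209.2] 7965
side {'fx': 495.7233135535215, 'fy': 495.7233135535215, 'cx': 260.1422520501454, 'cy': 190.71495355265392, 'rvec': array([ 0.06577155, -2.69850084,  1.53475987]), 'tvec': array([0.47586523, 0.0250852 , 1.44480422])}
die_block 0.78 [320.6, 157.9] 848
die_block 0.77 [239.0, 183.4] 1135
die_block 0.73 [354.0, 255.9] 3671
die_block 0.67 [242.4, 288.6] 4990
die_block 0.37 [220.8, 230.6] 728
fence 0.74 [180.4, 179.7] 595
bed 0.67 [218.6, 193.4] 5245
{'fx': 297.3186396354542, 'fy': 297.3186396354542, 'cx': 251.34438501421735, 'cy': 190.6337339237472, 'hand_eye': array([[ 9.99999586e-01,  7.83561344e-05,  9.06689992e-04,
        -7.63324593e-04],
       [-8.51983210e-04, -2.69628366e-01,  9.62964080e-01,
        -1.70648302e-01],
       [ 3.19923483e-04, -9.62964453e-01, -2.69628187e-01,
         7.54542380e-02],
       [ 0.00000000e+00,  0.00000000e+00,  0.00000000e+00,
         1.00000000e+00]])}
```

View pics/scene0.png

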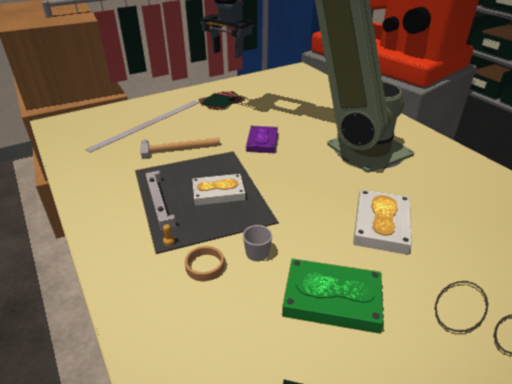

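View pics/side0.png

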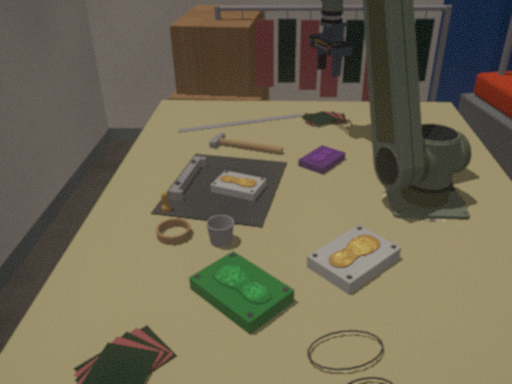

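Candidates for the die_block in the scene view are the green block (332,298), the purple block (264,138), the large grey block (385,222) and the small grey block on the bed (218,189). By the description it is the small grey one. The tin is at (257,242), the tape at (204,262), the stamp at (168,235) and the fence at (160,200). Next I check a close crop and measure poses.

```bash
cat > h.py <<'E'
from bench import r,imaging,order,nets
import cv2,numpy as np
from scipy.spatial.transform import Rotation as Rn
def cloud(n,d):
    c=imaging.camera_params(n); R=cv2.Rodrigues(c['rvec'])[0]
    v,u=np.mgrid[0:384,0:512]
    P=np.stack([(u-c['cx'])/c['fx']*d,(v-c['cy'])/c['fy']*d,d],-1)
    return (P-c['tvec'])@R
def rect(xy):
    (cx,cy),(w,h),a=cv2.minAreaRect((xy*1000).astype(np.float32))
    if w<h: w,h,a=h,w,a+90   # a: direction of long axis
    return cx/1000,cy/1000,w,h,a%180
def loc(n,verbose=True):
    p,d=imaging.capture(n); P=cloud(n,d); out={}
    for t,(lo,hi) in dict(die_block=(.026,.034),fence=(.030,.040),bed=(.001,.011)).items():
        for m in nets.masks_of(n,t):
            q=P[m['mask']&(d>0)]; z=q[:,2]; q=q[(z>lo)&(z<hi)]
            if len(q)>30: 
                o=rect(q[:,:2]); print(n,t,round(m['conf'],2),np.round(m['position']),np.round(o,3),'zmed',round(float(np.median(z)),4),len(q))
    return p,d
E
python3 - <<'E'
from h import *
for n in ["scene","side"]: p,d=loc(n)
p=np.load('scene0.npz')['p'][140:260,120:290]
a=cv2.resize(p,None,fx=4,fy=4,interpolation=cv2.INTER_CUBIC); cv2.imwrite('pics/crop.png',a[...,::-1])
for t in ["stamp","hammer","tape","tin"]:
    P=cloud("scene",np.load('scene0.npz')['d'])
    for m in nets.masks_of("scene",t):
        q=P[m['mask']];print(t,m['conf'],m['position'],np.median(q,0), q.min(0),q.max(0))
E
```

```text
scene die_block 0.92 [335. 294.] [  0.5     0.43  197.185 129.607 138.069] zmed 0.0374 290
scene die_block 0.83 [263. 136.] [  0.286  -0.219 144.516  95.479  54.349] zmed 0.027 489
scene die_block 0.68 [383. 225.] [  0.238   0.303 191.549 130.178  44.328] zmed 0.0364 223
scene die_block 0.61 [219. 187.] [ 5.44000e-01 -3.00000e-02  1.39666e+02  1.02269e+02  1.59964e+02] zmed 0.0328 645
scene fence 0.78 [158. 202.] [ 7.04000e-01 -6.80000e-02  2.28073e+02  3.82850e+01  8.08740e+01] zmed 0.0362 453
scene bed 0.87 [193. 209.] [ 5.88000e-01 -5.60000e-02  3.93283e+02  3.23995e+02  7.99680e+01] zmed 0.007 7290
side die_block 0.9 [355. 258.] [  0.236   0.303 191.44  134.728  44.805] zmed 0.037 262
side die_block 0.75 [242. 292.] [  0.495   0.428 198.984 137.786 137.978] zmed 0.0378 299
side die_block 0.72 [322. 157.] [  0.285  -0.216 139.425  99.242  53.744] zmed 0.0273 491
side die_block 0.71 [238. 184.] [ 5.42000e-01 -2.70000e-02  1.41023e+02  1.01711e+02  1.58913e+02] zmed 0.033 412
side fence 0.61 [178. 175.] [ 7.01000e-01 -6.70000e-02  2.36101e+02  4.18330e+01  8.02630e+01] zmed 0.0334 3
[... 172 characters left out ...]
+01] zmed 0.0077 4734
stamp 0.61 [165.4, 239.0] [0.73947857 0.09935124 0.02715486] [0.7257009  0.08995964 0.00872995] [0.92578767 0.84420259 0.72058343]
hammer 0.69 [168.5, 144.9] [ 0.56721427 -0.31958346  0.01976162] [ 0.41945651 -0.45019697 -0.00317448] [0.92578767 0.84420259 0.72058343]
tape 0.63 [210.0, 272.1] [0.6918749  0.2131046  0.01868437] [ 0.63832391  0.15951036 -0.00149158] [0.92578767 0.84420259 0.72058343]
tape 0.63 [255.4, 239.5] [0.56582087 0.22870598 0.04001214] [ 4.96109159e-01  1.51539116e-01 -4.94043966e-04] [0.92578767 0.84420259 0.72058343]
tin 0.69 [256.6, 241.1] [0.56504577 0.22734511 0.04035382] [ 0.49331502  0.1399045  -0.00153801] [0.92578767 0.84420259 0.72058343]
```

View pics/crop.png

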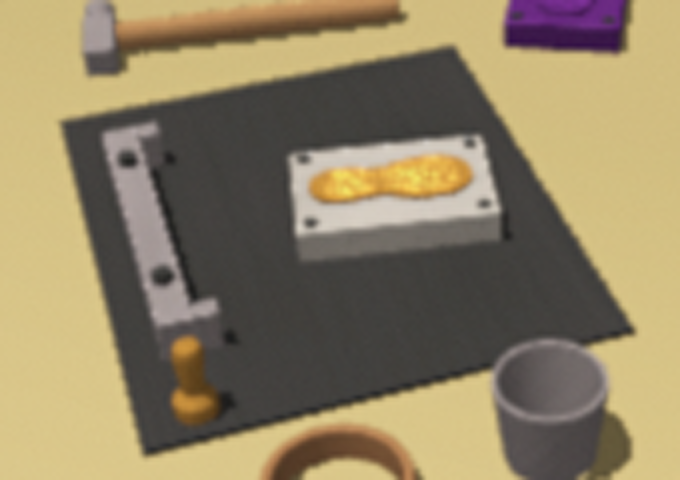

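The crop confirms it: a small bare-grey block with a brass sole, on the bed near (218,189), long axis about 101° or −79° away from the fence line. I'll push its far end clockwise (−n side) along an arc with the shut fingertips.

```bash
cat >> h.py <<'E'
F0=np.array([.698,-.0685]); FA=np.deg2rad(-9.8)
def rot(a): return np.array([[np.cos(a),-np.sin(a)],[np.sin(a),np.cos(a)]])
def w(fx,fy): return F0+rot(FA)@np.array([fx,fy])
def ori(yaw): return [-np.pi/2,0,yaw]
def block(ns=("scene","side")):
    """small grey block on bed -> centre in fence frame (mm), long-axis angle rel. fence y (deg)"""
    res=[]
    for n in ns:
        p,d=imaging.capture(n); P=cloud(n,d)
        for m in nets.masks_of(n,"die_block"):
            q=P[m['mask']&(d>0)]; z=q[:,2]; q=q[(z>.026)&(z<.038)]
            if len(q)<100: continue
            o=rect(q[:,:2]); f=rot(-FA)@(np.array(o[:2])-F0)*1000
            if -230<f[0]<0 and abs(f[1])<150 and o[2]<165:
                a=(o[4]-90-np.rad2deg(FA)+90)%180-90
                print(n,round(m['conf'],2),'f',np.round(f,1),'size',np.round(o[2:4],1),'ang',round(a,1),'n',len(q)); res.append((f,a))
        cv2.imwrite(f'pics/{n}_{r.read_t():.1f}.png',p[...,::-1])
    return res
def arc(cen,ang,c,side,deg,rho=.035,off=.064,z=.014,step=8,v=.06,back=.03):
    """cen world, ang: world dir of e; push at c*e on side*n face, turning by deg (signed)"""
    cor=cen-np.sign(c)*rho*np.array([np.cos(ang),np.sin(ang)])
    rel=np.array([c+np.sign(c)*rho,side*off]); yaw=(ang+np.pi/2)%np.pi-np.pi/2
    st=cor+rot(ang)@(rel+[0,side*back])
    r.goto([*st,.11],ori(yaw)); r.movel([*st,z],velocity=.12)
    t=r.movel([*(cor+rot(ang)@rel),z],velocity=.08)
    print('f at contact',np.round(r.read_wrist_force(),1))
    N=int(np.ceil(abs(deg)/step))
    for i in range(1,N+1):
        th=np.deg2rad(deg)*i/N
        r.movel([*(cor+rot(ang+th)@rel),z],ori(yaw+th),velocity=v)
        print(i,np.round(r.read_wrist_force(),1),round(r.read_t(),1))
    th=np.deg2rad(deg); p=cor+rot(ang+th)@(rel+[0,side*.02])
    r.movel([*p,z],velocity=.12); r.movel([*p,.11],velocity=.2)
E
python3 - <<'E'
from h import *
r.set_gripper(0.0)
arc(np.array([.543,-.0285]),np.deg2rad(-20.5),.055,1,-40)
print(r.read_t()); block()
E
```

```text
f at contact [ 0.1  0.4 -0.4]
1 [0.5 0.  0.4] 6.7
2 [ 1.2  0.6 -0.3] 7.1
3 [-0.  -0.5  0.7] 7.5
4 [-0.9  0.4 -0.5] 7.9
5 [ 0.1 -0.6 -0.2] 8.3
9.2417
scene 0.6 f [-170.6  -11.8] size [141.1  99. ] ang 40.6 n 1006
side 0.56 f [-170.6  -11.6] size [149.4 101.1] ang 40.9 n 754
```

```bash
python3 - <<'E'
from h import *
arc(w(-.1706,-.0117),np.deg2rad(-59.1),-.055,-1,-39)
print(r.read_t()); block()
E
```

```text
f at contact [0.5 0.5 0.2]
1 [-1.6  0.6 -0.7] 12.2
2 [-0.1  0.8 -0.1] 12.6
3 [-1.   0.7  0.5] 13.0
4 [ 0.2 -0.4  0.1] 13.4
5 [0.5 0.2 0.4] 13.8
14.7083
scene 0.79 f [-1.462e+02  1.000e-01] size [144.   95.8] ang 1.2 n 1014
side 0.87 f [-148.7   -0.2] size [146.9  95.3] ang 1.3 n 739
```

The block is now about square to the fence (1.2° off) and centred, 147 mm out. Next: push it with both opened fingertips to square it, stop clear of the lugs, and check.

```bash
python3 - <<'E'
from h import *
yaw=np.deg2rad(80.2)
s=w(-.245,0)
q=r.solve_ik([*s,.11],ori(yaw)); print(q)
r.goto([*s,.11],ori(yaw)); r.set_gripper(1.0)
r.movel([*s,.014],velocity=.12)
r.movel([*w(-.214,0),.014],velocity=.1)
print(r.movel([*w(-.155,0),.014],velocity=.04,contact_N=40))
print('f',np.round(r.read_wrist_force(),1),r.read_ee_pos(),rot(-FA)@(r.read_ee_pos()[:2]-F0))
r.movel([*w(-.2,0),.014],velocity=.1)
r.movel([*w(-.235,0),.12],velocity=.2)
print(r.read_t()); block()
for n in ["scene","side"]:
    p,d=imaging.capture(n);P=cloud(n,d)
    for t,(lo,hi) in dict(fence=(.031,.042),bed=(.003,.01)).items():
        for m in nets.masks_of(n,t)[:1]:
            q=P[m['mask']&(d>0)]; z=q[:,2]; q=q[(z>lo)&(z<hi)]; print(n,t,np.round(rect(q[:,:2]),4))
p,d=imaging.capture("scene");cv2.imwrite('pics/mid.png',cv2.resize(p[130:270,100:300],None,fx=4,fy=4,interpolation=cv2.INTER_CUBIC)[...,::-1])
print(r.read_t())
E
```

```text
[-8.37746432e-02  2.36126730e-01  1.97709221e+00 -4.44089210e-16
  9.28373717e-01 -1.48352870e+00]
False
f [-8.1  1.   5.2] [ 0.54109965 -0.04157924  0.01340589] [-0.15919302 -0.000178  ]
23.35
scene 0.68 f [-92.9  -1.5] size [146.2  96.3] ang -0.1 n 1044
side 0.77 f [-94.3  -1.2] size [145.   98.6] ang 0.1 n 722
scene fence [ 7.023000e-01 -6.890000e-02  2.341353e+02  3.971890e+01  8.044500e+01]
scene bed [ 5.886000e-01 -5.180000e-02  3.855665e+02  3.215800e+02  8.013890e+01]
side fence [ 7.011000e-01 -7.010000e-02  2.365844e+02  4.240840e+01  7.978690e+01]
side bed [ 5.900000e-01 -5.120000e-02  3.868678e+02  3.240719e+02  8.057780e+01]
23.9
```

View pics/mid.png

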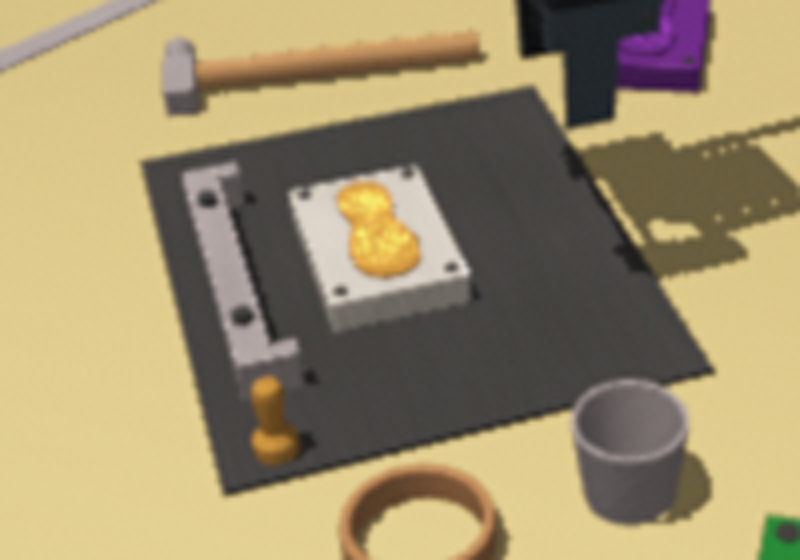

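It's square to within about 0.2° and clear of the lugs, with its front face about 46 mm from the fence and all bystanders untouched. Now the final push.

```bash
python3 - <<'E'
from h import *
fp=lambda: np.round((rot(-FA)@(r.read_ee_pos()[:2]-F0))*1000,1)
r.movel([*w(-.2,0),.014],velocity=.15)
r.movel([*w(-.162,0),.014],velocity=.08)
print(r.movel([*w(-.12,0),.014],velocity=.04,contact_N=45),fp(),np.round(r.read_wrist_force(),1))
print(r.movel([*w(-.088,0),.014],velocity=.02,contact_N=35),fp(),np.round(r.read_wrist_force(),1),np.round(r.read_moment(),2))
r.sleep(.3); print(fp(),np.round(r.read_wrist_force(),1))
r.movel([*w(-.18,0),.014],velocity=.12)
r.movel([*w(-.235,0),.13],velocity=.2)
print(r.read_t()); block()
for n in ["scene","side"]:
    p,d=imaging.capture(n)
    c=p[130:270,100:300] if n=="scene" else p[120:260,130:330]
    cv2.imwrite(f'pics/end_{n}.png',cv2.resize(c,None,fx=4,fy=4,interpolation=cv2.INTER_CUBIC)[...,::-1])
E
```

```text
False [-1.238e+02 -1.000e-01] [-7.3  1.   4.1]
True [-115.1   -0.2] [ 0.3 -0.4 -0.3] [ 0.04 -0.16  0.07]
[-115.2   -0.3] [ 0.6  0.1 -0.4]
29.4083
scene 0.62 f [-47.6  -2.3] size [144.1  94.6] ang -0.6 n 1077
side 0.89 f [-49.9  -1.9] size [150.4  97.6] ang -0.6 n 738
```

View pics/end_scene.png

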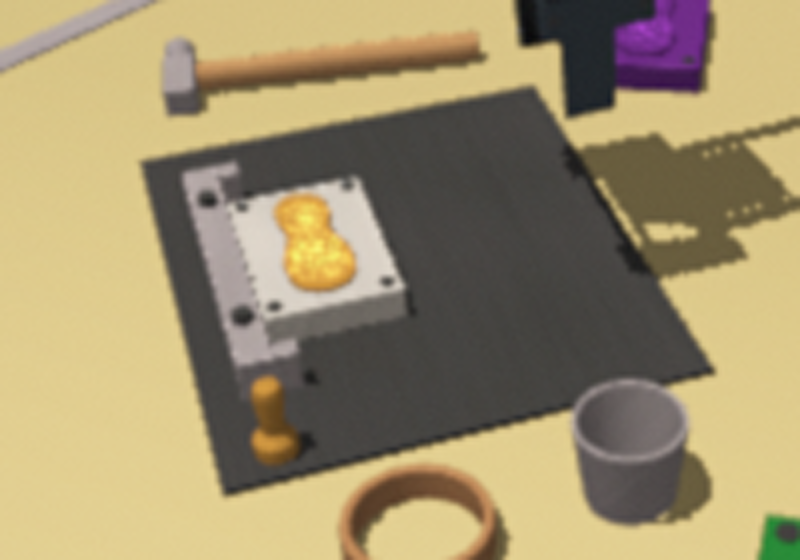

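View pics/end_side.png

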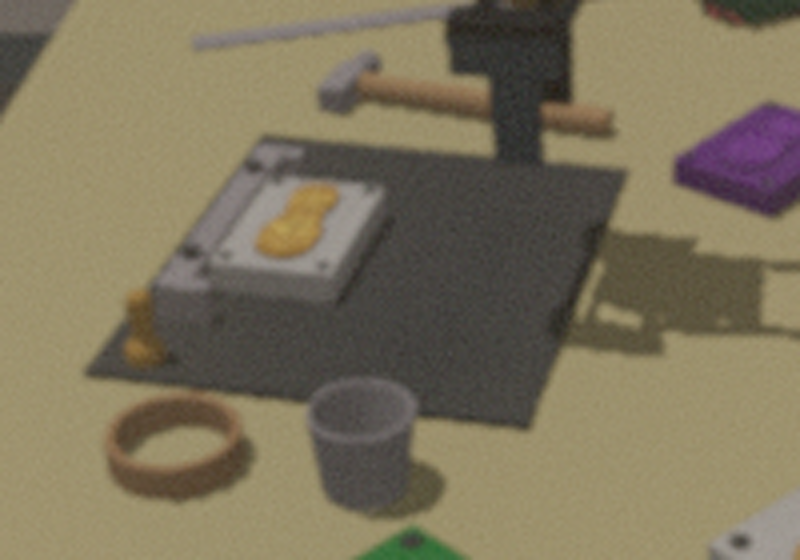

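The arm stopped on a firm contact and the block looks seated, but the last angle reading (−0.6°) leaves doubt about whether it is flush. A push with the shut fingertips at mid-side lets the block settle onto the fence itself.

```bash
python3 - <<'E'
from h import *
fp=lambda: np.round((rot(-FA)@(r.read_ee_pos()[:2]-F0))*1000,1)
r.set_gripper(0.0)
for y in (0,.03,-.034,0):
    s=w(-.145,y-.002)
    if y==0 and r.read_ee_pos()[2]>.1: r.movel([*w(-.16,y-.002),.014],velocity=.15)
    r.movel([*s,.014],velocity=.15)
    r.movel([*w(-.121,y-.002),.014],velocity=.08)
    print(y,r.movel([*w(-.085,y-.002),.014],velocity=.02,contact_N=32),fp(),np.round(r.read_wrist_force(),1))
    r.movel([*s,.014],velocity=.12)
r.movel([*w(-.235,0),.13],velocity=.2)
print(r.read_t()); block()
for n in ["scene","side"]:
    p,d=imaging.capture(n)
    c=p[165:235,140:215] if n=="scene" else p[145:205,160:235]
    cv2.imwrite(f'pics/end2_{n}.png',cv2.resize(c,None,fx=8,fy=8,interpolation=cv2.INTER_CUBIC)[...,::-1])
E
```

```text
0 True [-115.4   -2.1] [ 0.5 -0.  -0.5]
0.03 True [-115.8   28. ] [-0.5  0.1 -0.1]
-0.034 True [-116.1  -36.1] [-0.5  0.1  1.2]
0 True [-116.8   -2. ] [-1.6  0.8  0.4]
41.7583
scene 0.61 f [-48.3  -1.7] size [144.4  91.8] ang 0.1 n 1037
```

View pics/end2_scene.png

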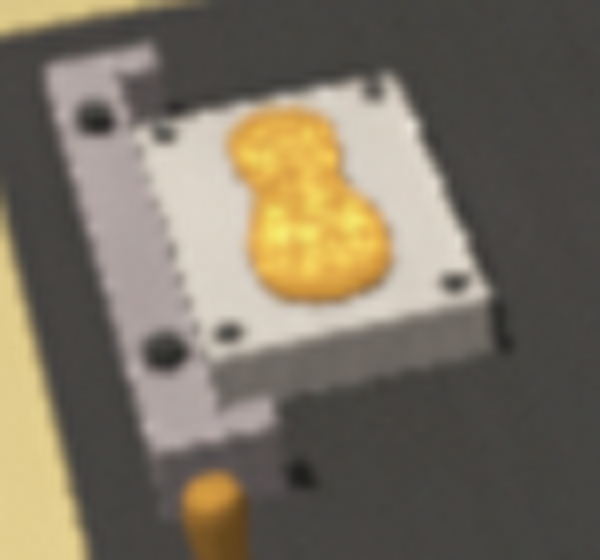

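View pics/end2_side.png

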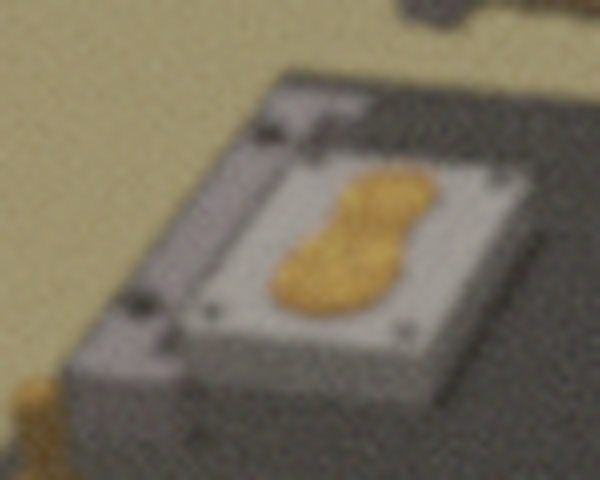

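```bash
python3 - <<'E'
from h import *
fp=lambda: np.round((rot(-FA)@(r.read_ee_pos()[:2]-F0))*1000,1)
r.movel([*w(-.15,-.002),.014],velocity=.2)
r.movel([*w(-.120,-.002),.014],velocity=.1); print(fp())
for x in (-.115,-.112,-.109,-.106):
    s=r.movel([*w(x,-.002),.014],velocity=.02,contact_N=50); print(x,s,fp(),np.round(r.read_wrist_force(),1))
    if s or np.linalg.norm(r.read_wrist_force())>40: break
r.movel([*w(-.15,-.002),.014],velocity=.12)
r.movel([*w(-.235,0),.13],velocity=.25)
print(r.read_t()); block()
print(r.read_t())
E
```

```text
[-120.4   -2. ]
-0.115 False [-116.6   -2. ] [-4.9  0.3  4.8]
-0.112 False [-116.6   -2. ] [-11.    2.3   7.6]
-0.109 False [-116.5   -2. ] [-16.3   3.1  11.3]
-0.106 False [-116.5   -2. ] [-21.7   3.8  15.3]
45.9167
scene 0.73 f [-47.7  -1.3] size [144.9  95.6] ang -1.1 n 1062
side 0.84 f [-51.2   0.6] size [145.4  95.5] ang 0.5 n 710
46.1167
```

A held push at mid-side stopped at the same spot while the force rose to 22 N, above the 15 N friction limit, so the block is seated against the fence. Handing in.

```bash
python3 - <<'E'
from h import *
order.finish_job(); print(r.read_t())
E
```

```text
the job is handed in; nothing more can be done
the job is handed in; nothing more can be done
```

The die block is against the fence, between the two lugs, and I handed the job in at about 46 s with the gripper raised clear. I turned it clockwise about 79° with two corner pushes. Both opened fingertips then squared it to about 0.1°, with its front face some 46 mm from the fence. After that I pushed it home and seated it with light pushes at the middle and on each side of it.

**Flush against the fence:** the last camera readings put the block's centre 47.7 mm (scene) and 51.2 mm (side) from the fence, where 48 mm is flush, and within 2 mm of the middle. A held push of about 22 N, above the stated 15 N friction limit, did not move it further. Pushes about 30 mm either side of the middle stopped within 0.3 mm of each other.

**Where the checks disagreed:** the last angle readings were −1.1° (scene) and +0.5° (side). I took that as camera noise, because the push stops agreed. The fingertip also stopped about 2 mm short of where I had calculated. In the pictures the stamp, hammer, tape roll and tin look untouched.

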